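# Nest the empty tack cups on the shoemaker's bench

## Robot

A 7-joint arm with a two-finger parallel gripper is mounted at the origin on the work surface. World frame = base frame: x ahead of the robot, y to its left, z up, the work surface at z = 0. Lengths are in m, angles in degrees, forces in N, time in s.
With the tool pointing down it reaches from about 0.35 to 0.9 m from the base axis. Payload 19.9 kg.
Tool frame: the origin (TCP) lies on the centre line of the jaws, within the pads' length; the fingertips stand 8 mm ahead of it and the grasp point (between the pads) lies 11 mm behind it; z points along the fingers, y is the line along which they close (so a half turn about z gives the same grasp; the last joint's range is limited). The gripper opens to 94 mm and grips with 3 to 60 N. Pads are 16 mm wide; open, the fingers measure 119 mm over their backs; the gripper's body (75 mm by 177 mm) begins 78 mm behind the grasp point.
Start: joints at [-65.575, 23.915, -0.59, 92.452, 0.269, 63.638, -3.037], TCP at [0.282, 0.558, 0.213] pointing down, gripper open.
Joint ranges: [-161.28, 161.28], [-22.2, 115.67], [-73.04, 71.86], [3.21, 147.25], [-68.34, 248.33], [10.77, 114.83], [-161.83, 161.83]. Speed limits (degrees/s): [108.29, 108.29, 136.94, 136.94, 172.46, 172.46, 172.46].

## Interface

Orientations are given as a 3x3 rotation matrix whose columns are the frame's x, y, z axes.
In Python, from rig import bot gives the robot as it stands.
- The arm moves only by the shell command python3 -m inch 'ROWS'. ROWS is JSON, a list of rows, each an object of numbers: "gripper": the finger opening in mm, from 0 to 94; "x", "y", "z": the shift along the world's x, y, z in units of 25 mm (1.0 is 25 mm); "yaw": the turn about the world's z in units of 5 degrees (1.0 is 5 degrees). A call has 1 to 8 rows; each row shifts and turns the commanded pose from where the row before left it; what a row does not reach is not made up. A row lasts 1/8 s, in which the tool goes at most 62.5 mm and 10.7 degrees, less where a joint would pass 70% of its speed; a pose out of reach is approached as far as the arm can. A call is refused whole if a number of a shift passes 1 or a number of a turn 1, either way. A call with a gripper value outside its range is refused whole. The fingers move at their own pace and stop on an object; the grip force is fixed at half the most. Time passes only in rows, so rows that do not move let the fingers close. It gives the time, the measured TCP pose, the force, the opening and the grip force at its end, in the units of the state.
- bot.sense(): the state, without advancing time (a new reading comes with each control period).
- bot.grab_frame(name): name is "side" or "top" or "wrist"; returns (picture, depth): 400x640x3 uint8, blue, green, red; 400x640 float32, m along the optical axis (not along the pixel's ray), 0 where there is no reading.
- bot.camera_info(name): a dict with "fx", "fy", "cx", "cy" (pixels), "dist_coeffs" ([k1, k2, p1, p2, k3] as OpenCV has them; the pictures are not rectified), "origin" and "rotation" of the camera in the world. Camera axes: x right, y down, z forward; pixel columns grow to the right and rows downward; lengths in m; the calibration is good to about 2 mm. A picture is of the moment at which its call begins: read the wrist's pose just before it. camera_info takes no time and is no camera call; for the wrist camera it gives the pose at the moment of the call.
- bot.hand_in(): hands the job in; it is judged then, once.
Trained networks look in the newest picture that a camera, given by its name, has taken for a name from the list of things; names that differ only in an ending like _2 or _b are one class to them, and where a whole thing is asked for, a point or a joint stands for the part that bears it (a point fixed in the world has none). Each returns a list of dicts, best first, with "score" (0 to 1); they miss things now and then, are a little off and sometimes report something else, mostly with a low value. They report only what shows in the picture. A call takes as long as a camera call. They do not tell look-alikes from the thing itself.
- bot.cut_out(label, camera): "region" (400x640 bool, what is visible of it) and "rect" ([left, top, width, height] in pixels, round what is visible of it).
The state is a dict: "t": time; "qpos": joint angles; "qd": joint speeds; "joint_torque": joint torques, N m; "tcp_pos": TCP position; "orientation": TCP orientation; "ft_force": force on the tool from outside, world axes, zero at the start; "ft_torque": the same for the moment, N m; "opening": finger opening in m; "grip_force": force on a finger pad.
Only numpy, scipy, OpenCV 4.12 (cv2) and the standard library are available. Lean on these libraries where they do the work, as an engineer would, in place of code of your own. Each camera call takes 0.05 s, during which the arm holds its last target. There are 200 camera calls.

## Task

Put the empty tack cups away as one nest: stand the widest cup upright in the round wooden dish, then the middle cup inside it, then the tall slim cup inside that, and last close the slim cup with the cork stopper, plug end down. Lower each one until it rests, without jamming it, let go, and leave the other things on the bench where they lie.

Things in the scene. Friction and masses are not known exactly. Their poses are not given: they have to be found in the camera images.
- dish: Round dark-wood dish, fixed to the bench, outer diameter 104 mm, rim 14 mm above the bench, floor 5 mm above the bench and 88 mm across. Origin: centre of its underside, on the bench; z up.
- cup_wide: Low wide aluminium cup, loose, upright, open at the top, round and tapered: outer diameter 60 mm at the foot and 68 mm at the rim, 50 mm high, wall 2.5 mm, solid base 12 mm thick (inner floor 12 mm above the underside, about 57 mm across). 120 g, give or take 40 percent. Origin: centre of its underside; z up along its axis.
- cup_mid: Middle aluminium cup, loose, upright, open, tapered: outer diameter 40 mm at the foot and 52 mm at the rim, 68 mm high, wall 2.5 mm, base 12 mm thick (inner floor 12 mm above the underside, about 37 mm across). 90 g, give or take 40 percent. Standing on the wide cup's floor, with room all round, its rim is 30 mm above the wide cup's rim. Origin: centre of its underside; z up along its axis.
- cup_slim: Tall slim aluminium cup, loose, upright, open, tapered: outer diameter 26 mm at the foot and 38 mm at the rim, 86 mm high, wall 2.5 mm (mouth 33 mm across), base 12 mm thick. 70 g, give or take 40 percent. Standing on the middle cup's floor, with room all round, its rim is 30 mm above the middle cup's rim. Origin: centre of its underside; z up along its axis.
- stopper: Cork stopper, loose, standing plug down: plug 20 mm long, diameter 28 mm at the shoulder, 22 mm at the end; above it a round head to grip, 41 to 43 mm in diameter, 25 mm high. 30 g, give or take 40 percent. Home, the shoulder rests on the slim cup's rim: origin 66 mm above the cup's. Origin: centre of the plug's lower end; z up along its axis.
- spool: Small thread spool, loose bystander, 28 mm in diameter, 24 mm high. Origin: centre of its underside.
- wax: Black puck of edge wax, loose bystander, 28 mm in diameter, 16 mm high. Origin: centre of its underside.
- tin: Flat round polish tin, loose bystander, 79 mm in diameter, 34 mm high. Origin: centre of its underside.
- hammer: Hammer lying across the far side of the bench, loose bystander, 260 mm long. Origin: its underside; x along it, handle to -x.
Things that resemble listed ones, but are neither listed nor needed, are in the scene too. Of the things shaped like the stopper, the cork one is meant.

How it is judged:
By the outcome, as a careful person would: the job done as asked, in the order asked, and still so for the second after the job is handed in, with the robot touching nothing.
It also fails if it takes over 115 s, if anything falls off the work surface, if the arm or the gripper's body presses on something with over 40 N, if the wrist force passes 120 N, or if a joint passes its speed limit or range.

## Working session

There is one attempt and no reset: what is moved stays moved. The work goes in short steps, Python scripts to look and compute and a shell command to move; the robot and the scene stay as the last step left them, time stands still between calls to the robot, and variables do not carry over. Pictures are saved under pics/ and viewed, at most 14 in all, crops included, and the job is handed in when it is done.

```bash
mkdir -p pics; ls
python3 - <<'E'
from rig import bot
import cv2,numpy as np
s=bot.sense();print(s['t'],s['tcp_pos'],s['orientation'],s['opening'],s['ft_force'])
for n in('top','side'):
    p,d=bot.grab_frame(n);cv2.imwrite(f'pics/{n}0.png',p);np.save(f'{n}0.npy',d)
    c=bot.camera_info(n);print(n,c)
E
```

```text
pics
0.0 [0.28168862 0.55751751 0.21281746] [[-8.92539271e-01  4.50969439e-01 -4.64233437e-04]
 [ 4.50969670e-01  8.92538597e-01 -1.09989282e-03]
 [-8.16717866e-05 -1.19105273e-03 -9.99999287e-01]] 0.09354615283476235 [ 0.0136059  -0.04796938  0.33882635]
top {'fx': 464.50427936444464, 'fy': 464.50427936444464, 'cx': 315.9938081427946, 'cy': 200.9906299678015, 'dist_coeffs': array([-0.00437151,  0.        ,  0.        ,  0.        ,  0.        ]), 'origin': array([ 0.40335906, -0.01863206,  1.02323395]), 'rotation': array([[-0.00787126, -0.98250164,  0.18608751],
       [-0.99995822,  0.00686856, -0.00603241],
       [ 0.0046487 , -0.18612722, -0.98251465]])}
side {'fx': 446.6398344996959, 'fy': 446.6398344996959, 'cx': 323.13665689192885, 'cy': 198.79058089920852, 'dist_coeffs': array([-0.09016646,  0.        ,  0.        ,  0.        ,  0.        ]), 'origin': array([0.39064775, 0.67835675, 0.70667522]), 'rotation': array([[-0.9629886 , -0.17749547,  0.20285049],
       [-0.26935439,  0.66177723, -0.69964213],
       [-0.01005852, -0.72838606, -0.68509311]])}
```

View pics/top0.png

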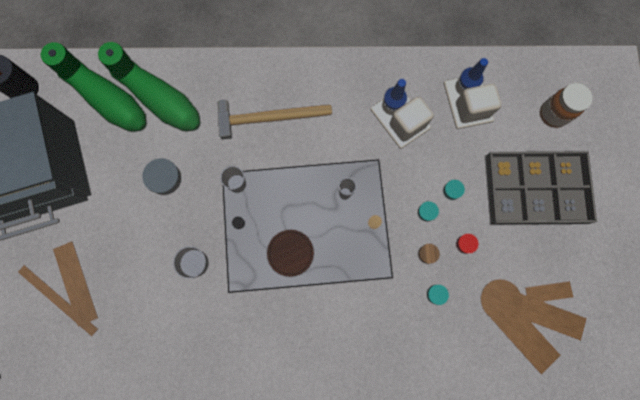

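View pics/side0.png

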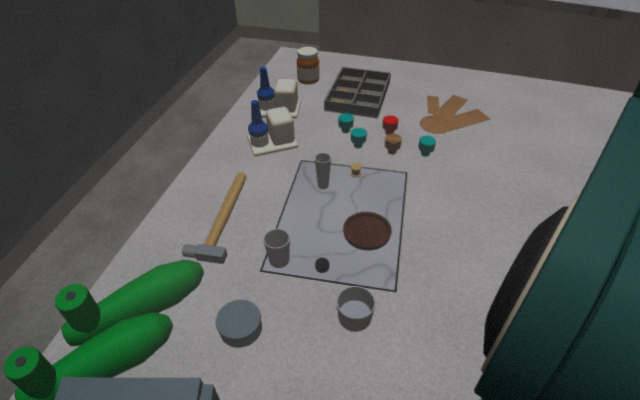

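Top view, stopper-like things: brown/cork (429,254), teal (428,211), (455,189) and (438,295), red (468,243). The brown one is cork. Cups: wide (192,263), mid (233,180), slim (346,187). The tin (161,176) could be mistaken for the wide cup. Dish (290,253), wax (238,223), spool (375,222).

```bash
cat > h.py <<'E'
from rig import bot
import cv2,numpy as np
from scipy.optimize import least_squares
def world(cam,d,mask,c=None):
    c=c or bot.camera_info(cam);K=np.array([[c['fx'],0,c['cx']],[0,c['fy'],c['cy']],[0,0,1]])
    v,u=np.nonzero(mask&(d>0));n=cv2.undistortPoints(np.c_[u,v].astype(np.float64)[:,None],K,c['dist_coeffs'])[:,0]
    z=d[v,u];P=np.c_[n*z[:,None],z];return P@c['rotation'].T+c['origin']
def circ(P,r=None):
    P=P[:,:2];c0=(P.max(0)+P.min(0))/2
    if r: return np.r_[least_squares(lambda c:np.hypot(*(P-c).T)-r,c0,loss='soft_l1',f_scale=.001).x,r]
    return least_squares(lambda c:np.hypot(*(P-c[:2]).T)-c[2],[*c0,.03],loss='soft_l1',f_scale=.001).x
E
python3 - <<'E'
from h import *
H=dict(dish=14,cup_wide=50,cup_mid=68,cup_slim=86,stopper=45,spool=24,wax=16,tin=34)
for cam in('top','side'):
    p,d=bot.grab_frame(cam)
    for l,h in H.items():
        for r in bot.cut_out(l,cam)[:5]:
            if r['score']<.3: continue
            P=world(cam,d,r['region']);h=H[l]/1e3
            T=P[abs(P[:,2]-h)<.006]
            print(cam,l,round(r['score'],2),r['rect'],len(P),'zmax',P[:,2].max().round(3) if len(P) else '', len(T), ((T[:,:2].max(0)+T[:,:2].min(0))/2).round(4) if len(T) else '',(np.ptp(T[:,:2],axis=0)).round(3) if len(T) else '')
    if cam=='top':
        a=cv2.resize(p[170:310,410:490],None,fx=4,fy=4);b=cv2.resize(p[150:290,150:250],None,fx=4,fy=4)
        cv2.imwrite('pics/crop.png',np.hstack([a,b]))
E
```

```text
top dish 0.7 [264.3, 229.2, 53.6, 47.1] 1758 zmax 0.019 492 [0.4822 0.0335] [0.102 0.102]
top cup_wide 0.95 [172.7, 245.4, 35.9, 31.1] 864 zmax 0.054 142 [0.4617 0.2406] [0.064 0.067]
top cup_wide 0.66 [144.7, 160.4, 37.7, 35.3] 1099 zmax 0.039 0  
top cup_wide 0.5 [233.3, 217.6, 11.6, 12.4] 138 zmax 0.021 0  
top cup_wide 0.42 [223.6, 164.9, 19.5, 26.7] 524 zmax 0.07 66 [0.6372 0.1508] [0.047 0.047]
top cup_mid 0.66 [221.6, 165.2, 24.4, 26.1] 547 zmax 0.07 111 [0.6383 0.1518] [0.051 0.049]
top cup_slim 0.57 [337.7, 177.3, 22.3, 25.7] 317 zmax 0.089 83 [ 0.613  -0.0876] [0.037 0.035]
top stopper 0.91 [457.9, 231.5, 22.9, 20.5] 346 zmax 0.052 312 [ 0.4962 -0.3437] [0.039 0.041]
top stopper 0.88 [420.5, 200.1, 19.9, 17.0] 306 zmax 0.049 295 [ 0.5674 -0.2642] [0.04  0.042]
top stopper 0.79 [428.7, 285.6, 21.5, 21.6] 366 zmax 0.05 340 [ 0.3912 -0.2755] [0.041 0.041]
top stopper 0.68 [420.3, 240.6, 17.7, 24.0] 330 zmax 0.05 312 [ 0.4768 -0.2607] [0.04  0.041]
top stopper 0.65 [443.7, 177.4, 19.0, 21.1] 335 zmax 0.051 297 [ 0.6145 -0.3225] [0.041 0.041]
top spool 0.54 [369.8, 217.0, 11.5, 
[... 752 characters left out ...]
 0.047 127 [ 0.4974 -0.3206] [0.04  0.087]
side stopper 0.65 [381.5, 133.5, 20.9, 18.3] 267 zmax 0.048 147 [ 0.4755 -0.2599] [0.04  0.044]
side stopper 0.62 [352.1, 130.0, 12.7, 19.4] 231 zmax 0.049 125 [ 0.5658 -0.263 ] [0.036 0.041]
side stopper 0.59 [339.7, 112.7, 13.4, 20.2] 234 zmax 0.047 126 [ 0.6124 -0.3217] [0.04  0.046]
side stopper 0.52 [415.9, 137.2, 18.1, 20.2] 251 zmax 0.048 142 [ 0.3919 -0.2731] [0.039 0.044]
side spool 0.44 [351.5, 162.6, 9.5, 14.6] 120 zmax 0.027 66 [ 0.5472 -0.151 ] [0.023 0.027]
side wax 0.77 [313.8, 253.7, 17.9, 19.0] 178 zmax 0.019 138 [0.5477 0.1494] [0.026 0.028]
side tin 0.83 [218.6, 299.5, 42.9, 49.5] 1703 zmax 0.037 1395 [0.6513 0.3193] [0.078 0.077]
```

View pics/crop.png

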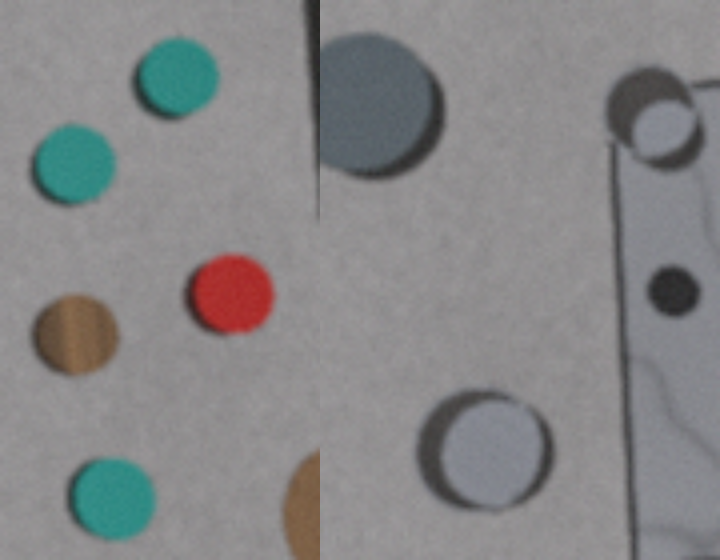

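The crop confirms it: the grained brown head at top-image (429,254) is the cork one, the others are teal or red. The wide cup (192,263) is open; the tin (161,176) is closed. Going to the wide cup now.

```bash
python3 -m inch '[{"x":0.55,"y":-0.97,"z":-0.3},{"x":0.55,"y":-0.97,"z":-0.3},{"x":0.55,"y":-0.97,"z":-0.3},{"x":0.55,"y":-0.97,"z":-0.3},{"x":0.55,"y":-0.97,"z":-0.3},{"x":0.55,"y":-0.97,"z":-0.3},{"x":0.55,"y":-0.97,"z":-0.3},{"x":0.55,"y":-0.97,"z":-0.3}]'
```

```text
validation failed for argument at $[0]...
```

```bash
python3 -m inch '[{"gripper":94,"x":0.55,"y":-0.97,"z":-0.3,"yaw":0},{"gripper":94,"x":0.55,"y":-0.97,"z":-0.3,"yaw":0},{"gripper":94,"x":0.55,"y":-0.97,"z":-0.3,"yaw":0},{"gripper":94,"x":0.55,"y":-0.97,"z":-0.3,"yaw":0},{"gripper":94,"x":0.55,"y":-0.97,"z":-0.3,"yaw":0},{"gripper":94,"x":0.55,"y":-0.97,"z":-0.3,"yaw":0},{"gripper":94,"x":0.55,"y":-0.97,"z":-0.3,"yaw":0},{"gripper":94,"x":0.55,"y":-0.97,"z":-0.3,"yaw":0}]'
```

```text
t: 2.0
tcp_pos: [0.3922, 0.3631, 0.1533]
orientation: [[-0.893, 0.451, 0.0], [0.451, 0.893, 0.0], [-0.0, 0.0, -1.0]]
ft_force: [0.4, 0.1, 0.8]
opening: 0.0941
grip_force: 0.0
```

```bash
python3 -m inch '[{"gripper":94,"x":0.55,"y":-0.97,"z":-0.2,"yaw":0},{"gripper":94,"x":0.55,"y":-0.97,"z":-0.2,"yaw":0},{"gripper":94,"x":0.55,"y":-0.97,"z":-0.2,"yaw":0},{"gripper":94,"x":0.55,"y":-0.97,"z":-0.2,"yaw":0},{"gripper":94,"x":0.56,"y":-0.97,"z":-0.2,"yaw":0},{"gripper":94,"x":0,"y":0,"z":0,"yaw":0}]'
python3 - <<'E'
from h import *
print(bot.sense()['tcp_pos'])
c=bot.camera_info('wrist');p,d=bot.grab_frame('wrist');cv2.imwrite('pics/w1.png',p)
print(c)
for l in('cup_wide','dish'):
  for r in bot.cut_out(l,'wrist')[:2]:
    P=world('wrist',d,r['region'],c);print(l,r['score'],r['rect'],P.min(0).round(4) if len(P) else 0,P.max(0).round(4) if len(P) else 0)
E
```

```text
t: 2.75
tcp_pos: [0.4616, 0.2407, 0.1282]
orientation: [[-0.891, 0.454, -0.0], [0.454, 0.891, -0.001], [-0.0, -0.001, -1.0]]
ft_force: [-0.8, 0.3, 0.3]
opening: 0.0941
grip_force: 0.0
[0.46163735 0.24072729 0.12821417]
{'fx': 329.04563947772465, 'fy': 329.04563947772465, 'cx': 319.47219512659075, 'cy': 205.19944990006454, 'dist_coeffs': array([-0.05898196,  0.        ,  0.        ,  0.        ,  0.        ]), 'origin': array([0.39844544, 0.27296553, 0.29848886]), 'rotation': array([[ 0.45391341,  0.86465453,  0.21525605],
       [ 0.8910443 , -0.44002591, -0.11143269],
       [-0.00163254,  0.24238347, -0.97017915]])}
cup_wide 0.85 [278.5, 167.3, 85.0, 85.5] [ 0.4259  0.1953 -0.0027] [0.4934 0.2753 0.0511]
dish 0.85 [118.0, 264.8, 58.7, 37.1] [4.089e-01 3.090e-02 3.000e-04] [0.4762 0.2127 0.2211]
```

View pics/w1.png

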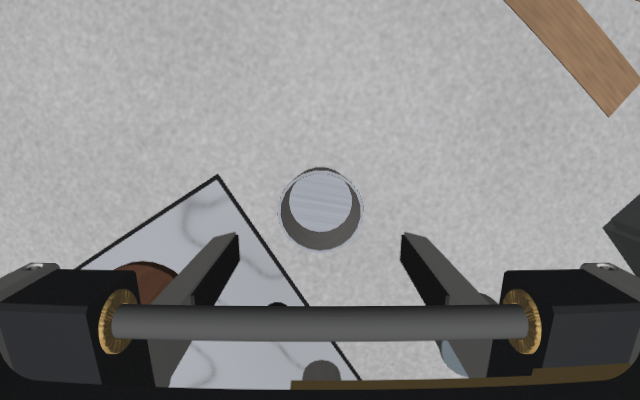

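The wrist view shows the wide cup at (320,208), centred between the fingers (fingertips about (235,235) and (405,235)). Descending to TCP z = 0.025 and gripping.

```bash
python3 - <<'E'
from h import *
c=bot.camera_info('wrist');p,d=bot.grab_frame('wrist')
r=bot.cut_out('cup_wide','wrist')[0];P=world('wrist',d,r['region'],c)
T=P[(P[:,2]>.046)];print(len(T),circ(T),circ(T,.033))
E
python3 -m inch '[{"gripper":94,"x":0,"y":0,"z":-0.9,"yaw":0},{"gripper":94,"x":0,"y":0,"z":-0.9,"yaw":0},{"gripper":94,"x":0,"y":0,"z":-0.9,"yaw":0},{"gripper":94,"x":0,"y":0,"z":-0.9,"yaw":0},{"gripper":94,"x":0,"y":0,"z":-0.53,"yaw":0},{"gripper":94,"x":0,"y":0,"z":0,"yaw":0}]'
```

```text
940 [0.45922566 0.2421502  0.03223639] [0.45920416 0.24217424 0.033     ]
t: 3.75
tcp_pos: [0.4604, 0.2427, 0.0247]
orientation: [[-0.893, 0.451, -0.001], [0.451, 0.893, -0.001], [0.001, -0.001, -1.0]]
ft_force: [-0.3, -0.5, 0.8]
opening: 0.0942
grip_force: 0.0
```

```bash
python3 -m inch '[{"gripper":55,"x":0,"y":0,"z":0,"yaw":0},{"gripper":55,"x":0,"y":0,"z":0,"yaw":0},{"gripper":55,"x":0,"y":0,"z":0,"yaw":0},{"gripper":55,"x":0,"y":0,"z":0,"yaw":0}]'
```

```text
t: 4.25
tcp_pos: [0.461, 0.2427, 0.0256]
orientation: [[-0.893, 0.451, 0.0], [0.451, 0.893, 0.0], [-0.0, 0.0, -1.0]]
ft_force: [-0.6, -0.2, 6.7]
opening: 0.0665
grip_force: 30.0
```

```bash
python3 -m inch '[{"gripper":50,"x":0,"y":0,"z":0.7,"yaw":0},{"gripper":50,"x":0,"y":0,"z":0.9,"yaw":0},{"gripper":50,"x":0.1,"y":-0.5,"z":0.4,"yaw":0},{"gripper":50,"x":0.1,"y":-0.95,"z":0,"yaw":0},{"gripper":50,"x":0.1,"y":-0.95,"z":0,"yaw":0},{"gripper":50,"x":0.1,"y":-0.95,"z":0,"yaw":0},{"gripper":50,"x":0.1,"y":-0.95,"z":0,"yaw":0},{"gripper":50,"x":0.1,"y":-0.95,"z":0,"yaw":0}]'
python3 -m inch '[{"gripper":50,"x":0.12,"y":-0.95,"z":0,"yaw":0},{"gripper":50,"x":0.12,"y":-0.95,"z":0,"yaw":0},{"gripper":50,"x":0,"y":-0.7,"z":0,"yaw":0},{"gripper":50,"x":0,"y":-0.5,"z":0,"yaw":0},{"gripper":50,"x":0,"y":0,"z":0,"yaw":0}]'
cat > rel.py <<'E'
from h import *
import sys
# name:height-band centre (m) pairs; fit rim circles in both fixed cameras
def run(args):
    for cam in('top','side'):
        p,d=bot.grab_frame(cam)
        for a in args:
            l,z,r=a.split(':');z=float(z)
            for q in bot.cut_out(l,cam)[:1]:
                P=world(cam,d,cv2.dilate(q['region'].astype(np.uint8),np.ones((3,3)))>0);T=P[(P[:,2]>z-.006)&(P[:,2]<z+.009)]
                b=(T[:,:2].max(0)+T[:,:2].min(0))/2 if len(T) else 0
                print(cam,l,round(q['score'],2),len(T),'box',np.round(b,4),np.ptp(T[:,:2],axis=0).round(3) if len(T) else 0)
run(sys.argv[1:])
E
python3 rel.py dish:.014:.05 cup_wide:.11:.034
```

```text
t: 5.25
tcp_pos: [0.4757, 0.1096, 0.0754]
orientation: [[-0.892, 0.451, 0.0], [0.451, 0.892, -0.0], [-0.0, -0.0, -1.0]]
ft_force: [0.4, -0.0, -1.3]
opening: 0.0664
grip_force: 30.0
t: 5.88
tcp_pos: [0.4817, 0.0329, 0.0753]
orientation: [[-0.892, 0.452, 0.0], [0.452, 0.892, -0.0], [-0.0, -0.0, -1.0]]
ft_force: [0.5, -0.1, -1.6]
opening: 0.0662
grip_force: 30.0
side dish 0.87 306 box [0.4822 0.0394] [0.101 0.095]
side cup_wide 0.63 5 box [0.4901 0.0711] [0.001 0.003]
```

```bash
python3 -m inch '[{"gripper":50,"x":0,"y":0.03,"z":-0.6,"yaw":0},{"gripper":50,"x":0,"y":0,"z":-0.5,"yaw":0},{"gripper":50,"x":0,"y":0,"z":-0.3,"yaw":0},{"gripper":50,"x":0,"y":0,"z":-0.2,"yaw":0},{"gripper":50,"x":0,"y":0,"z":-0.12,"yaw":0},{"gripper":50,"x":0,"y":0,"z":0,"yaw":0}]'
```

```text
t: 6.92
tcp_pos: [0.4818, 0.0345, 0.0321]
orientation: [[-0.893, 0.451, -0.0], [0.451, 0.893, -0.0], [0.0, -0.0, -1.0]]
ft_force: [0.4, 0.1, -0.7]
opening: 0.0664
grip_force: 30.0
```

```bash
python3 -m inch '[{"gripper":50,"x":0,"y":0,"z":-0.05,"yaw":0},{"gripper":50,"x":0,"y":0,"z":-0.02,"yaw":0},{"gripper":50,"x":0,"y":0,"z":0,"yaw":0}]'
```

```text
t: 7.3
tcp_pos: [0.4819, 0.0346, 0.0307]
orientation: [[-0.893, 0.451, 0.0], [0.451, 0.893, 0.0], [-0.0, 0.0, -1.0]]
ft_force: [-1.0, 0.4, 3.4]
opening: 0.0664
grip_force: 30.0
```

Contact (+3.4 N). Release and go up.

```bash
python3 -m inch '[{"gripper":90,"x":0,"y":0,"z":0,"yaw":0},{"gripper":90,"x":0,"y":0,"z":0,"yaw":0},{"gripper":90,"x":0,"y":0,"z":0,"yaw":0},{"gripper":90,"x":0,"y":0,"z":0.8,"yaw":0},{"gripper":90,"x":0,"y":0,"z":1,"yaw":0},{"gripper":90,"x":0,"y":0,"z":1,"yaw":0},{"gripper":90,"x":0,"y":0,"z":1,"yaw":0}]'
python3 -m inch '[{"gripper":90,"x":1,"y":0.7,"z":0.2,"yaw":0},{"gripper":90,"x":1,"y":0.7,"z":0.2,"yaw":0},{"gripper":90,"x":1,"y":0.7,"z":0,"yaw":0},{"gripper":90,"x":1,"y":0.7,"z":0,"yaw":0},{"gripper":90,"x":1,"y":0.7,"z":0,"yaw":0},{"gripper":90,"x":1,"y":0.7,"z":0,"yaw":0},{"gripper":90,"x":0.2,"y":0.5,"z":0,"yaw":0},{"gripper":90,"x":0,"y":0,"z":0,"yaw":0}]'
cat > wl.py <<'E'
from h import *
import sys
t=bot.sense()['tcp_pos'];print(t)
c=bot.camera_info('wrist');p,d=bot.grab_frame('wrist');cv2.imwrite('pics/wl%.2f.png'%bot.sense()['t'],p)
for a in sys.argv[1:]:
    l,z=a.split(':')
    for q in bot.cut_out(l,'wrist')[:2]:
        P=world('wrist',d,q['region'],c);T=P[P[:,2]>float(z)]
        if len(T)<20: continue
        f=circ(T);print(l,round(q['score'],2),len(T),'box',((T[:,:2].max(0)+T[:,:2].min(0))/2).round(4),'circ',f.round(4),'zmax',P[:,2].max().round(4),'units',((f[:2]-t[:2])/.025).round(2))
E
python3 wl.py cup_mid:.064; python3 rel.py cup_wide:.055:.034
```

```text
t: 8.18
tcp_pos: [0.4817, 0.0345, 0.1262]
orientation: [[-0.893, 0.451, -0.0], [0.451, 0.893, -0.0], [-0.0, -0.0, -1.0]]
ft_force: [0.5, -0.7, -0.2]
opening: 0.0899
grip_force: 0.0
t: 9.18
tcp_pos: [0.6362, 0.1528, 0.135]
orientation: [[-0.893, 0.45, -0.001], [0.45, 0.893, -0.0], [0.001, -0.0, -1.0]]
ft_force: [-0.4, -0.3, 0.4]
opening: 0.0899
grip_force: 0.0
[0.63618749 0.15282687 0.13499374]
cup_mid 0.7 742 box [0.6359 0.1535] circ [0.6356 0.1538 0.0242] zmax 0.0688 units [-0.03  0.04]
top cup_wide 0.7 133 box [0.4827 0.0355] [0.065 0.065]
side cup_wide 0.73 202 box [0.4815 0.0353] [0.067 0.068]
```

```bash
python3 -m inch '[{"gripper":90,"x":0,"y":0.04,"z":-0.9,"yaw":0},{"gripper":90,"x":0,"y":0,"z":-0.9,"yaw":0},{"gripper":90,"x":0,"y":0,"z":-0.9,"yaw":0},{"gripper":90,"x":0,"y":0,"z":-0.62,"yaw":0},{"gripper":40,"x":0,"y":0,"z":0,"yaw":0},{"gripper":40,"x":0,"y":0,"z":0,"yaw":0},{"gripper":40,"x":0,"y":0,"z":0,"yaw":0},{"gripper":40,"x":0,"y":0,"z":0,"yaw":0}]'
python3 -m inch '[{"gripper":36,"x":0,"y":0,"z":0,"yaw":0},{"gripper":36,"x":0,"y":0,"z":0,"yaw":0}]'
```

```text
t: 10.48
tcp_pos: [0.6371, 0.1532, 0.053]
orientation: [[-0.893, 0.451, 0.001], [0.451, 0.893, 0.0], [-0.001, 0.0, -1.0]]
ft_force: [0.0, 0.2, -0.4]
opening: 0.0534
grip_force: 0.0
t: 10.72
tcp_pos: [0.6372, 0.1533, 0.0529]
orientation: [[-0.893, 0.451, 0.001], [0.451, 0.893, 0.0], [-0.001, 0.001, -1.0]]
ft_force: [-0.2, 0.8, 5.2]
opening: 0.0511
grip_force: 30.0
```

```bash
python3 -m inch '[{"gripper":36,"x":0,"y":0,"z":0.6,"yaw":0},{"gripper":36,"x":0,"y":0,"z":0.9,"yaw":0},{"gripper":36,"x":0,"y":0,"z":0.9,"yaw":0},{"gripper":36,"x":-0.5,"y":-0.4,"z":0.9,"yaw":0},{"gripper":36,"x":-0.9,"y":-0.7,"z":0.2,"yaw":0},{"gripper":36,"x":-0.9,"y":-0.7,"z":0,"yaw":0},{"gripper":36,"x":-0.9,"y":-0.7,"z":0,"yaw":0},{"gripper":36,"x":-0.9,"y":-0.7,"z":0,"yaw":0}]'
python3 -m inch '[{"gripper":36,"x":-0.9,"y":-0.7,"z":0,"yaw":0},{"gripper":36,"x":-0.8,"y":-0.5,"z":0,"yaw":0},{"gripper":36,"x":-0.4,"y":-0.33,"z":0,"yaw":0},{"gripper":36,"x":0,"y":0,"z":0,"yaw":0},{"gripper":36,"x":0,"y":0,"z":0,"yaw":0}]'
python3 rel.py cup_mid:.156:.026
python3 - <<'E'
from h import *
p,_=bot.grab_frame('side');cv2.imwrite('pics/s2.png',cv2.resize(p[120:300,260:460],None,fx=3,fy=3))
E
```

```text
t: 11.72
tcp_pos: [0.5336, 0.0724, 0.1407]
orientation: [[-0.892, 0.451, 0.0], [0.451, 0.892, 0.0], [-0.0, 0.0, -1.0]]
ft_force: [-0.0, -0.7, 0.1]
opening: 0.0508
grip_force: 30.0
t: 12.35
tcp_pos: [0.4825, 0.0353, 0.1401]
orientation: [[-0.893, 0.45, 0.001], [0.45, 0.893, 0.0], [-0.0, 0.0, -1.0]]
ft_force: [0.1, -0.6, -0.8]
opening: 0.0511
grip_force: 30.0
side cup_mid 0.65 119 box [0.4752 0.0352] [0.037 0.055]
```

View pics/s2.png

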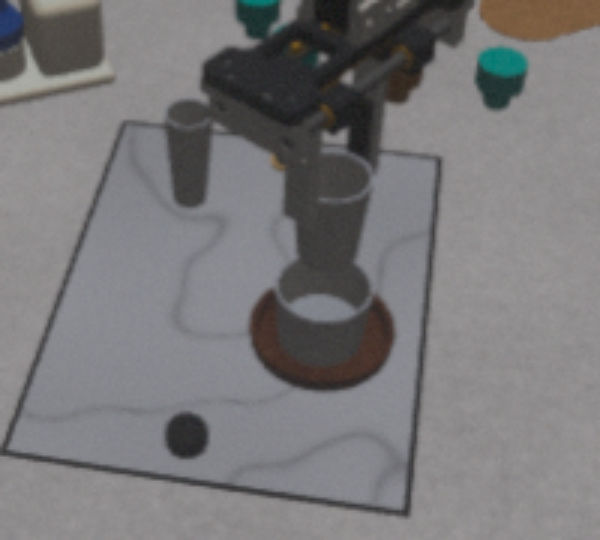

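The mid cup (crop (335,215)) hangs upright over the wide cup (325,310), which stands level in the dish. Lowering.

```bash
python3 -m inch '[{"gripper":36,"x":0,"y":0,"z":-0.7,"yaw":0},{"gripper":36,"x":0,"y":0,"z":-0.7,"yaw":0},{"gripper":36,"x":0,"y":0,"z":-0.6,"yaw":0},{"gripper":36,"x":0,"y":0,"z":-0.4,"yaw":0},{"gripper":36,"x":0,"y":0,"z":-0.25,"yaw":0},{"gripper":36,"x":0,"y":0,"z":-0.08,"yaw":0},{"gripper":36,"x":0,"y":0,"z":0,"yaw":0}]'
python3 -m inch '[{"gripper":36,"x":0,"y":0,"z":-0.05,"yaw":0},{"gripper":36,"x":0,"y":0,"z":0,"yaw":0}]'
```

```text
t: 13.48
tcp_pos: [0.482, 0.0349, 0.0719]
orientation: [[-0.893, 0.451, 0.0], [0.451, 0.893, -0.0], [-0.0, 0.0, -1.0]]
ft_force: [0.3, 0.2, -1.0]
opening: 0.0507
grip_force: 30.0
t: 13.72
tcp_pos: [0.4819, 0.0349, 0.0706]
orientation: [[-0.893, 0.451, 0.0], [0.451, 0.893, -0.0], [-0.0, 0.0, -1.0]]
ft_force: [-0.6, 0.7, -0.6]
opening: 0.0508
grip_force: 30.0
```

```bash
python3 -m inch '[{"gripper":36,"x":0,"y":0,"z":-0.05,"yaw":0},{"gripper":36,"x":0,"y":0,"z":0,"yaw":0}]'
```

```text
t: 13.98
tcp_pos: [0.4822, 0.0349, 0.0698]
orientation: [[-0.893, 0.451, 0.001], [0.451, 0.893, 0.0], [-0.001, 0.0, -1.0]]
ft_force: [-2.7, -1.0, 12.2]
opening: 0.0507
grip_force: 30.0
```

```bash
python3 -m inch '[{"gripper":80,"x":0,"y":0,"z":0,"yaw":0},{"gripper":80,"x":0,"y":0,"z":0,"yaw":0},{"gripper":80,"x":0,"y":0,"z":0,"yaw":0},{"gripper":80,"x":0,"y":0,"z":0.7,"yaw":0},{"gripper":80,"x":0,"y":0,"z":0.9,"yaw":0},{"gripper":80,"x":0,"y":0,"z":0.9,"yaw":0},{"gripper":80,"x":0,"y":0,"z":0.9,"yaw":0},{"gripper":80,"x":0.7,"y":-0.65,"z":0,"yaw":0}]'
python3 -m inch '[{"gripper":80,"x":0.85,"y":-0.8,"z":0,"yaw":0},{"gripper":80,"x":0.85,"y":-0.8,"z":0,"yaw":0},{"gripper":80,"x":0.85,"y":-0.8,"z":0,"yaw":0},{"gripper":80,"x":0.85,"y":-0.8,"z":0,"yaw":0},{"gripper":80,"x":0.7,"y":-0.65,"z":0,"yaw":0},{"gripper":80,"x":0.4,"y":-0.38,"z":0,"yaw":0},{"gripper":80,"x":0,"y":0,"z":0,"yaw":0}]'
python3 wl.py cup_slim:.082; python3 rel.py cup_wide:.055:.034 cup_mid:.085:0
```

```text
t: 14.98
tcp_pos: [0.4998, 0.0195, 0.1558]
orientation: [[-0.893, 0.449, 0.002], [0.449, 0.893, 0.001], [-0.002, 0.002, -1.0]]
ft_force: [0.5, -0.7, -0.2]
opening: 0.0798
grip_force: 0.0
t: 15.85
tcp_pos: [0.6118, -0.0876, 0.1539]
orientation: [[-0.892, 0.452, -0.0], [0.452, 0.892, -0.0], [0.0, -0.0, -1.0]]
ft_force: [-1.4, -0.4, -0.2]
opening: 0.0807
grip_force: 0.0
[ 0.61181685 -0.08756121  0.15389234]
cup_slim 0.84 534 box [ 0.6114 -0.0882] circ [ 0.611  -0.0879  0.0173] zmax 0.0865 units [-0.03 -0.01]
top cup_wide 0.64 83 box [0.4836 0.0449] [0.066 0.046]
top cup_mid 0.88 73 box [0.4831 0.042 ] [0.049 0.038]
side cup_wide 0.91 151 box [0.4818 0.0418] [0.067 0.057]
side cup_mid 0.79 168 box [0.4818 0.0359] [0.051 0.053]
```

```bash
python3 -m inch '[{"gripper":80,"x":0,"y":0,"z":-0.9,"yaw":0},{"gripper":80,"x":0,"y":0,"z":-0.9,"yaw":0},{"gripper":80,"x":0,"y":0,"z":-0.9,"yaw":0},{"gripper":80,"x":0,"y":0,"z":-0.64,"yaw":0},{"gripper":24,"x":0,"y":0,"z":0,"yaw":0},{"gripper":24,"x":0,"y":0,"z":0,"yaw":0},{"gripper":24,"x":0,"y":0,"z":0,"yaw":0},{"gripper":24,"x":0,"y":0,"z":0,"yaw":0}]'
python3 -m inch '[{"gripper":24,"x":0,"y":0,"z":0,"yaw":0},{"gripper":24,"x":0,"y":0,"z":0,"yaw":0}]'
```

```text
t: 17.25
tcp_pos: [0.6121, -0.0872, 0.0712]
orientation: [[-0.893, 0.451, 0.001], [0.451, 0.893, -0.0], [-0.001, 0.0, -1.0]]
ft_force: [0.0, 0.5, -0.1]
opening: 0.0431
grip_force: 0.0
t: 17.5
tcp_pos: [0.6121, -0.0873, 0.071]
orientation: [[-0.893, 0.451, 0.001], [0.451, 0.893, -0.0], [-0.001, 0.0, -1.0]]
ft_force: [-0.0, -0.4, 4.2]
opening: 0.037
grip_force: 30.0
```

```bash
python3 -m inch '[{"gripper":24,"x":0,"y":0,"z":0.6,"yaw":0},{"gripper":24,"x":0,"y":0,"z":0.9,"yaw":0},{"gripper":24,"x":0,"y":0,"z":0.9,"yaw":0},{"gripper":24,"x":0,"y":0,"z":0.9,"yaw":0},{"gripper":24,"x":-0.4,"y":0.38,"z":0.9,"yaw":0},{"gripper":24,"x":-0.8,"y":0.75,"z":0.4,"yaw":0},{"gripper":24,"x":-0.8,"y":0.75,"z":0,"yaw":0},{"gripper":24,"x":-0.8,"y":0.75,"z":0,"yaw":0}]'
python3 -m inch '[{"gripper":24,"x":-0.8,"y":0.75,"z":0,"yaw":0},{"gripper":24,"x":-0.8,"y":0.75,"z":0,"yaw":0},{"gripper":24,"x":-0.5,"y":0.5,"z":0,"yaw":0},{"gripper":24,"x":-0.28,"y":0.28,"z":0,"yaw":0},{"gripper":24,"x":0,"y":0,"z":0,"yaw":0},{"gripper":24,"x":0,"y":0,"z":0,"yaw":0}]'
python3 - <<'E'
from h import *
p,d=bot.grab_frame('side');cv2.imwrite('pics/s3.png',cv2.resize(p[100:270,280:460],None,fx=3,fy=3))
for l,z in(('cup_mid',.085),('cup_slim',.2)):
    q=bot.cut_out(l,'side')
    if q:
        P=world('side',d,q[0]['region']);T=P[(P[:,2]>z-.006)&(P[:,2]<z+.006)];print(l,len(T),((T.max(0)+T.min(0))/2) if len(T) else P.max(0),np.ptp(T,axis=0) if len(T) else 0)
        for zz in np.arange(.08,.21,.01):
            S=P[abs(P[:,2]-zz)<.005]
            if len(S)>5: print(round(zz,2),((S.max(0)+S.min(0))/2)[:2].round(4),np.ptp(S[:,:2],axis=0).round(3))
E
```

```text
t: 18.5
tcp_pos: [0.5412, -0.0208, 0.1867]
orientation: [[-0.893, 0.451, 0.001], [0.451, 0.893, 0.0], [-0.001, 0.0, -1.0]]
ft_force: [0.3, 0.9, -1.8]
opening: 0.0373
grip_force: 30.0
t: 19.25
tcp_pos: [0.4828, 0.035, 0.1857]
orientation: [[-0.892, 0.452, 0.0], [0.452, 0.892, -0.0], [-0.0, -0.0, -1.0]]
ft_force: [-0.5, -0.6, -0.6]
opening: 0.037
grip_force: 30.0
cup_mid 149 [0.48179635 0.03606592 0.08314093] [0.0508346  0.05267706 0.00816601]
0.08 [0.4818 0.0357] [0.051 0.052]
0.09 [0.4825 0.0372] [0.048 0.051]
cup_slim 86 [0.47662588 0.03479115 0.19856794] [0.02240283 0.03940951 0.00906405]
0.12 [0.4824 0.0423] [0.025 0.013]
0.13 [0.4826 0.0426] [0.025 0.014]
0.14 [0.4823 0.0424] [0.027 0.015]
0.15 [0.4822 0.0439] [0.026 0.014]
0.16 [0.4836 0.0438] [0.031 0.016]
0.17 [0.4818 0.0357] [0.029 0.033]
0.18 [0.4776 0.0403] [0.023 0.043]
0.19 [0.4771 0.041 ] [0.024 0.052]
0.2 [0.4766 0.0352] [0.022 0.039]
```

View pics/s3.png

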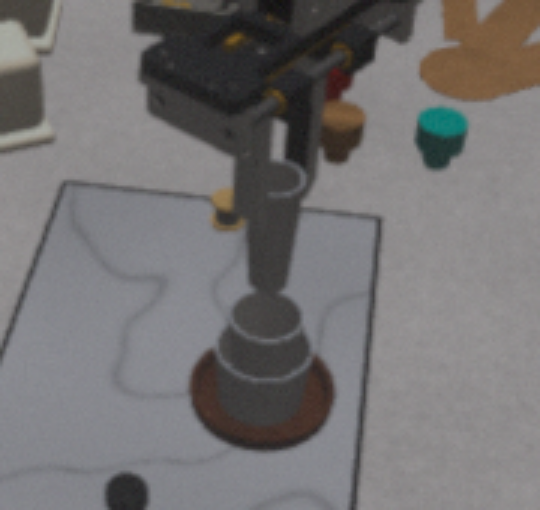

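The slim cup (crop (272,225)) hangs upright above the mid cup, which sits nested and level (267,315). The offset is about 1 mm or less. Lowering.

```bash
python3 -m inch '[{"gripper":24,"x":-0.02,"y":0.02,"z":-0.6,"yaw":0},{"gripper":24,"x":0,"y":0,"z":-0.7,"yaw":0},{"gripper":24,"x":0,"y":0,"z":-0.7,"yaw":0},{"gripper":24,"x":0,"y":0,"z":-0.6,"yaw":0},{"gripper":24,"x":0,"y":0,"z":-0.4,"yaw":0},{"gripper":24,"x":0,"y":0,"z":-0.25,"yaw":0},{"gripper":24,"x":0,"y":0,"z":-0.1,"yaw":0},{"gripper":24,"x":0,"y":0,"z":0,"yaw":0}]'
python3 -m inch '[{"gripper":24,"x":0,"y":0,"z":-0.05,"yaw":0},{"gripper":24,"x":0,"y":0,"z":0,"yaw":0}]'
```

```text
t: 20.4
tcp_pos: [0.4819, 0.0361, 0.1021]
orientation: [[-0.893, 0.451, 0.0], [0.451, 0.893, -0.0], [-0.0, 0.0, -1.0]]
ft_force: [-0.6, 0.3, -0.8]
opening: 0.0369
grip_force: 30.0
t: 20.65
tcp_pos: [0.4819, 0.0361, 0.1008]
orientation: [[-0.893, 0.451, 0.0], [0.451, 0.893, -0.0], [-0.0, 0.0, -1.0]]
ft_force: [0.4, -0.5, -0.4]
opening: 0.0366
grip_force: 30.0
```

```bash
python3 -m inch '[{"gripper":24,"x":0,"y":0,"z":-0.05,"yaw":0},{"gripper":24,"x":0,"y":0,"z":0,"yaw":0}]'
```

```text
t: 20.9
tcp_pos: [0.4823, 0.036, 0.0999]
orientation: [[-0.892, 0.451, 0.001], [0.451, 0.892, -0.0], [-0.001, 0.0, -1.0]]
ft_force: [-1.7, -0.3, 7.5]
opening: 0.0368
grip_force: 30.0
```

```bash
python3 -m inch '[{"gripper":66,"x":0,"y":0,"z":0,"yaw":0},{"gripper":66,"x":0,"y":0,"z":0,"yaw":0},{"gripper":66,"x":0,"y":0,"z":0,"yaw":0},{"gripper":66,"x":0,"y":0,"z":0.6,"yaw":0},{"gripper":66,"x":0,"y":0,"z":0.9,"yaw":0},{"gripper":66,"x":0,"y":0,"z":0.9,"yaw":0},{"gripper":66,"x":0,"y":0,"z":0.9,"yaw":0},{"gripper":66,"x":0,"y":0,"z":0,"yaw":0}]'
python3 wl.py cup_slim:.111
python3 -m inch '[{"gripper":66,"x":0,"y":-0.95,"z":0,"yaw":0},{"gripper":66,"x":0,"y":-0.95,"z":0,"yaw":0},{"gripper":66,"x":0,"y":-0.95,"z":-0.5,"yaw":0},{"gripper":66,"x":0,"y":-0.95,"z":-0.5,"yaw":0},{"gripper":66,"x":0,"y":-0.95,"z":-0.5,"yaw":0},{"gripper":66,"x":0,"y":-0.95,"z":-0.5,"yaw":0},{"gripper":66,"x":0,"y":-0.95,"z":-0.5,"yaw":0},{"gripper":66,"x":0,"y":-0.95,"z":0,"yaw":0}]'
python3 -m inch '[{"gripper":66,"x":0,"y":-0.95,"z":0,"yaw":0},{"gripper":66,"x":0,"y":-0.95,"z":0,"yaw":0},{"gripper":66,"x":-0.12,"y":-0.95,"z":0,"yaw":0},{"gripper":66,"x":-0.12,"y":-0.95,"z":0,"yaw":0},{"gripper":66,"x":0,"y":-0.46,"z":0,"yaw":0},{"gripper":66,"x":0,"y":0,"z":0,"yaw":0},{"gripper":66,"x":0,"y":0,"z":0,"yaw":0}]'
python3 wl.py stopper:.04; python3 rel.py cup_wide:.055:.034 cup_mid:.085:0 cup_slim:.115:0
```

```text
t: 21.9
tcp_pos: [0.4827, 0.0362, 0.1841]
orientation: [[-0.893, 0.451, 0.003], [0.451, 0.893, 0.001], [-0.003, 0.002, -1.0]]
ft_force: [-0.4, -0.2, -0.2]
opening: 0.0663
grip_force: 0.0
[0.48272759 0.03623065 0.18406487]
cup_slim 0.58 524 box [0.4812 0.0353] circ [0.481  0.0355 0.0173] zmax 0.1158 units [-0.07 -0.03]
t: 23.0
tcp_pos: [0.4807, -0.1545, 0.1179]
orientation: [[-0.893, 0.451, -0.003], [0.451, 0.893, 0.0], [0.003, -0.001, -1.0]]
ft_force: [-0.3, -0.0, 0.6]
opening: 0.0661
grip_force: 0.0
t: 23.88
tcp_pos: [0.476, -0.2594, 0.1192]
orientation: [[-0.893, 0.45, -0.0], [0.45, 0.893, 0.0], [0.0, 0.0, -1.0]]
ft_force: [0.4, 0.1, -0.2]
opening: 0.066
grip_force: 0.0
[ 0.47599237 -0.25940828  0.11920016]
stopper 0.89 2655 box [ 0.3891 -0.2752] circ [ 0.3892 -0.2751  0.0149] zmax 0.0462 units [-3.47 -0.63]
stopper 0.83 226 box [ 0.5039 -0.334 ] circ [123.086  114.2035 167.7632] zmax 0.0457 units [4904.4  4578.51]
top cup_wide 0.57 129 box [0.4836 0.0356] [0.067 0.065]
top cup_mid 0.58 0 box 0 0
top cup_slim 0.65 84 box [0.4836 0.0351] [0.037 0.035]
side cup_wide 0.95 155 box [0.4815 0.0422] [0.067 0.057]
side cup_mid 0.92 139 box [0.4816 0.0402] [0.051 0.046]
side cup_slim 0.81 123 box [0.4829 0.036 ] [0.037 0.038]
```

Run:
```python
from h import *
c=bot.camera_info('wrist');p,d=bot.grab_frame('wrist');cv2.imwrite('pics/w4.png',p)
P=world('wrist',d,np.ones(d.shape,bool),c);m=(d>0)
idx=np.argwhere(m)
k=(np.hypot(P[:,0]-.476,P[:,1]+.26)<.033)&(P[:,2]>.04)&(P[:,2]<.05)
T=P[k];print(len(T),(T.max(0)+T.min(0))/2,np.ptp(T,axis=0))
b=p[idx[k][:,0],idx[k][:,1]].mean(0);print('bgr',b)
h=cv2.convexHull(T[:,:2].astype(np.float32))[:,0];print('circ',circ(h),'enc',cv2.minEnclosingCircle(h))
```

```text
2253 [ 0.47414118 -0.26123768  0.04322236] [0.04256926 0.04208953 0.00627009]
bgr [ 92.37949401 119.69329783 147.7394585 ]
circ [ 0.47413603 -0.26130348  0.02117892] enc ((0.4741411805152893, -0.2614196240901947), 0.021529147401452065)
```

View pics/w4.png

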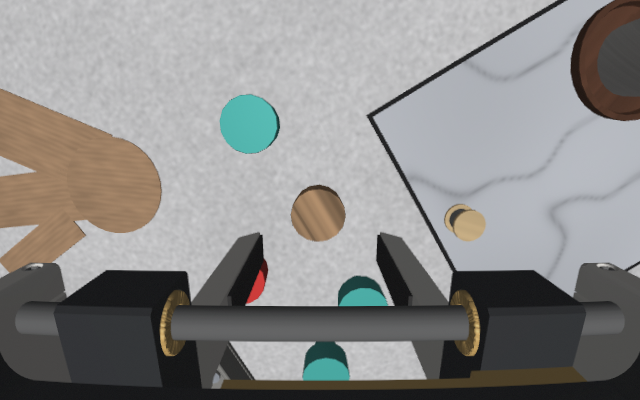

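The cork stopper is at (318,213), centred between the fingers; the red one (265,280) and the teal ones clear them. Descending.

```bash
python3 -m inch '[{"gripper":66,"x":-0.02,"y":-0.05,"z":-0.8,"yaw":0},{"gripper":66,"x":0,"y":0,"z":-0.8,"yaw":0},{"gripper":66,"x":0,"y":0,"z":-0.8,"yaw":0},{"gripper":66,"x":0,"y":0,"z":-0.7,"yaw":0},{"gripper":66,"x":0,"y":0,"z":-0.48,"yaw":0},{"gripper":66,"x":0,"y":0,"z":0,"yaw":0},{"gripper":30,"x":0,"y":0,"z":0,"yaw":0},{"gripper":30,"x":0,"y":0,"z":0,"yaw":0}]'
python3 -m inch '[{"gripper":30,"x":0,"y":0,"z":0,"yaw":0},{"gripper":30,"x":0,"y":0,"z":0,"yaw":0}]'
```

```text
t: 25.42
tcp_pos: [0.4757, -0.2618, 0.0305]
orientation: [[-0.893, 0.451, 0.001], [0.451, 0.893, -0.0], [-0.001, 0.0, -1.0]]
ft_force: [-0.0, -0.3, -0.4]
opening: 0.0493
grip_force: 0.0
t: 25.68
tcp_pos: [0.4756, -0.2618, 0.0303]
orientation: [[-0.893, 0.451, 0.001], [0.451, 0.893, -0.0], [-0.001, 0.0, -1.0]]
ft_force: [-0.5, 0.3, 5.4]
opening: 0.0415
grip_force: 30.0
```

```bash
python3 -m inch '[{"gripper":30,"x":0,"y":0,"z":0.6,"yaw":0},{"gripper":30,"x":0,"y":0,"z":0.9,"yaw":0},{"gripper":30,"x":0,"y":0.2,"z":0.9,"yaw":0},{"gripper":30,"x":0,"y":0.5,"z":0.9,"yaw":0},{"gripper":30,"x":0,"y":0.8,"z":0.9,"yaw":0},{"gripper":30,"x":0,"y":0.95,"z":0.9,"yaw":0},{"gripper":30,"x":0,"y":0.95,"z":0.9,"yaw":0},{"gripper":30,"x":0,"y":0.95,"z":0,"yaw":0}]'
python3 -m inch '[{"gripper":30,"x":0,"y":0.95,"z":0,"yaw":0},{"gripper":30,"x":0.1,"y":0.95,"z":0,"yaw":0},{"gripper":30,"x":0.1,"y":0.95,"z":0,"yaw":0},{"gripper":30,"x":0.07,"y":0.95,"z":0,"yaw":0},{"gripper":30,"x":0,"y":0.9,"z":0,"yaw":0},{"gripper":30,"x":0,"y":0.8,"z":0,"yaw":0},{"gripper":30,"x":0,"y":0.6,"z":0,"yaw":0},{"gripper":30,"x":0,"y":0.4,"z":0,"yaw":0}]'
python3 -m inch '[{"gripper":30,"x":0,"y":0.7,"z":0,"yaw":0},{"gripper":30,"x":0,"y":0.32,"z":0,"yaw":0},{"gripper":30,"x":0,"y":0,"z":0,"yaw":0},{"gripper":30,"x":0,"y":0,"z":0,"yaw":0}]'
```

```text
t: 26.68
tcp_pos: [0.476, -0.1524, 0.1823]
orientation: [[-0.892, 0.451, 0.003], [0.451, 0.892, -0.001], [-0.003, 0.001, -1.0]]
ft_force: [0.3, 0.4, -0.4]
opening: 0.0418
grip_force: 30.0
t: 27.68
tcp_pos: [0.4821, 0.0101, 0.1803]
orientation: [[-0.893, 0.451, 0.0], [0.451, 0.893, -0.0], [-0.0, 0.0, -1.0]]
ft_force: [-0.6, 0.1, 0.1]
opening: 0.0413
grip_force: 30.0
t: 28.18
tcp_pos: [0.4821, 0.0344, 0.18]
orientation: [[-0.892, 0.452, 0.0], [0.452, 0.892, -0.0], [-0.0, -0.0, -1.0]]
ft_force: [-0.2, -0.9, -0.8]
opening: 0.0414
grip_force: 30.0
```

```bash
python3 -m inch '[{"gripper":30,"x":0,"y":0.04,"z":-0.5,"yaw":0},{"gripper":30,"x":0,"y":0,"z":-0.4,"yaw":0},{"gripper":30,"x":0,"y":0,"z":-0.2,"yaw":0},{"gripper":30,"x":0,"y":0,"z":0,"yaw":0}]'
python3 - <<'E'
from h import *
p,d=bot.grab_frame('side');a=cv2.resize(p[130:240,310:430],None,fx=4,fy=4,interpolation=cv2.INTER_CUBIC)
c=bot.camera_info('side')
def pr(X,off):
    K=np.array([[c['fx'],0,c['cx']],[0,c['fy'],c['cy']],[0,0,1]]);R=c['rotation'].T
    return cv2.projectPoints(np.array([X]),cv2.Rodrigues(R)[0],-R@c['origin'],K,c['dist_coeffs'])[0].ravel()
for l,z,r in(('cup_slim',.115,1),('stopper',.15,1)):
    for q in bot.cut_out(l,'side')[:3]:
        P=world('side',d,q['region'])
        if len(P)==0 or np.hypot(*(np.median(P[:,:2],0)-[.482,.035]))>.05: continue
        print(l,q['score'],q['rect'])
        for zz in np.arange(.10,.17,.005):
            S=P[abs(P[:,2]-zz)<.0025]
            if len(S)>5: print(round(zz,3),((S.max(0)+S.min(0))/2)[:2].round(4),np.ptp(S[:,:2],axis=0).round(3))
w,_=bot.grab_frame('wrist')
cv2.imwrite('pics/s5.png',np.vstack([a,cv2.resize(w[130:250,240:400],(480,360))[:150]]))
E
```

```text
t: 28.68
tcp_pos: [0.4818, 0.036, 0.152]
orientation: [[-0.893, 0.451, -0.001], [0.451, 0.893, -0.0], [0.001, -0.001, -1.0]]
ft_force: [-0.0, 0.3, -0.7]
opening: 0.0416
grip_force: 30.0
cup_slim 0.84 [359.0, 190.5, 18.2, 24.0]
0.1 [0.4829 0.0379] [0.035 0.035]
0.105 [0.4829 0.0379] [0.035 0.032]
0.11 [0.4822 0.0398] [0.033 0.031]
0.115 [0.4834 0.0407] [0.035 0.029]
stopper 0.57 [363.3, 166.2, 18.6, 28.1]
0.125 [0.4814 0.0455] [0.018 0.004]
0.13 [0.479  0.0431] [0.018 0.012]
0.135 [0.4775 0.0464] [0.013 0.006]
0.145 [0.4726 0.0501] [0.023 0.02 ]
0.15 [0.4723 0.049 ] [0.022 0.019]
0.155 [0.4725 0.0504] [0.022 0.017]
0.16 [0.4727 0.0514] [0.024 0.024]
0.165 [0.4754 0.0369] [0.029 0.043]
0.17 [0.4752 0.0372] [0.026 0.037]
```

View pics/s5.png

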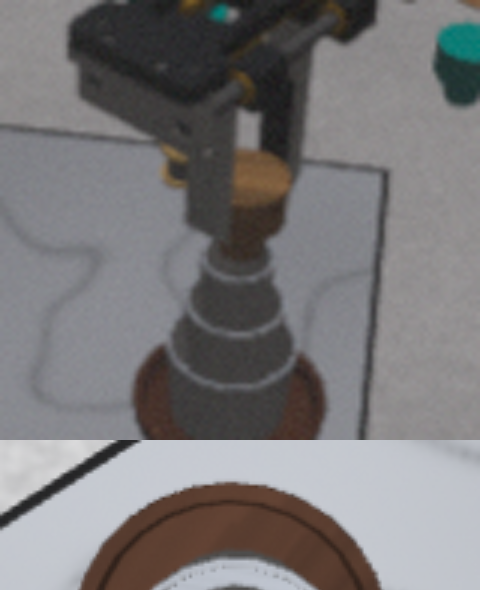

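Run:
```python
from h import *
p,d=bot.grab_frame('side');c=bot.camera_info('side');t=bot.sense()['tcp_pos'];print(t)
K=np.array([[c['fx'],0,c['cx']],[0,c['fy'],c['cy']],[0,0,1]]);R=c['rotation'].T
y0,x0,f=160,335,9
a=cv2.resize(p[y0:y0+62,x0:x0+60],None,fx=f,fy=f,interpolation=cv2.INTER_CUBIC);a=cv2.convertScaleAbs(a,alpha=1.6)
def dr(x,y,z,r,col):
    th=np.linspace(0,2*np.pi,90);X=np.c_[x+r*np.cos(th),y+r*np.sin(th),0*th+z]
    u=cv2.projectPoints(X,cv2.Rodrigues(R)[0],-R@c['origin'],K,c['dist_coeffs'])[0][:,0]
    cv2.polylines(a,[np.int32((u-[x0,y0]+.5)*f)],True,col,1)
b=np.array([.0006,.0005])
dr(.4826,.0358,.115,.019,(0,255,0))   # slim rim, side-camera estimate
dr(.4824,.0358,.085,.026,(0,255,0))
for z,r in((.167,.021),(.142,.021),(.122,.011)): dr(t[0],t[1],z,r,(0,0,255))
cv2.imwrite('pics/s6.png',a)
# gradient-free check: head-top depth points
m=np.zeros(d.shape,bool);m[160:215,340:390]=1
hsv=cv2.cvtColor(p,cv2.COLOR_BGR2HSV);m&=(hsv[...,1]>80)
P=world('side',d,m);T=P[(P[:,2]>.163)&(P[:,2]<.172)&(np.hypot(P[:,0]-.482,P[:,1]-.036)<.03)];print(len(T),T.min(0),T.max(0))
h=cv2.convexHull(T[:,:2].astype(np.float32))[:,0];print(circ(h,.0205))
```

```text
[0.48223565 0.03610228 0.15268115]
182 [0.461547   0.01518065 0.16318014] [0.48949015 0.05886322 0.16959943]
[0.48134584 0.03779223 0.0205    ]
```

View pics/s6.png

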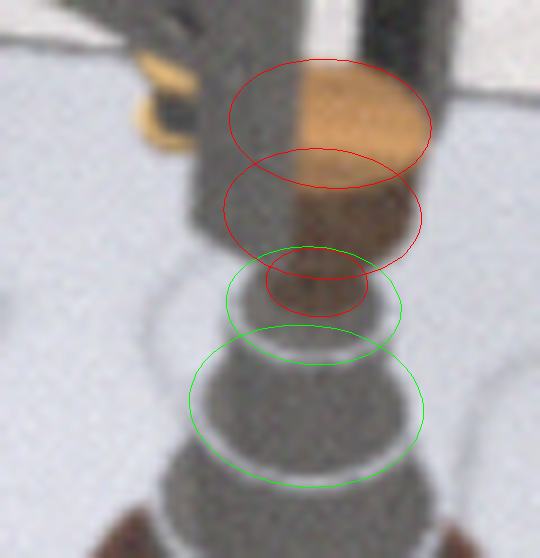

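In the overlay, the slim rim (315,305) and the plug end (317,283) are coaxial within about 1 mm. Inserting.

```bash
python3 -m inch '[{"gripper":30,"x":0,"y":0,"z":-0.3,"yaw":0},{"gripper":30,"x":0,"y":0,"z":-0.3,"yaw":0},{"gripper":30,"x":0,"y":0,"z":-0.2,"yaw":0},{"gripper":30,"x":0,"y":0,"z":-0.15,"yaw":0},{"gripper":30,"x":0,"y":0,"z":-0.05,"yaw":0},{"gripper":30,"x":0,"y":0,"z":0,"yaw":0}]'
```

```text
t: 29.68
tcp_pos: [0.4821, 0.0361, 0.1274]
orientation: [[-0.893, 0.451, 0.0], [0.451, 0.893, -0.0], [-0.0, -0.0, -1.0]]
ft_force: [-0.4, -0.1, -0.1]
opening: 0.0417
grip_force: 30.0
```

```bash
python3 -m inch '[{"gripper":30,"x":0,"y":0,"z":-0.05,"yaw":0},{"gripper":30,"x":0,"y":0,"z":-0.02,"yaw":0},{"gripper":30,"x":0,"y":0,"z":0,"yaw":0}]'
```

```text
t: 30.05
tcp_pos: [0.482, 0.0361, 0.1257]
orientation: [[-0.893, 0.451, -0.0], [0.451, 0.893, -0.0], [-0.0, -0.0, -1.0]]
ft_force: [0.2, -0.1, -0.8]
opening: 0.0416
grip_force: 30.0
```

```bash
python3 -m inch '[{"gripper":30,"x":0,"y":0,"z":-0.04,"yaw":0},{"gripper":30,"x":0,"y":0,"z":0,"yaw":0}]'
```

```text
t: 30.3
tcp_pos: [0.4828, 0.0361, 0.1254]
orientation: [[-0.893, 0.451, 0.002], [0.451, 0.893, 0.0], [-0.001, 0.001, -1.0]]
ft_force: [-2.2, -0.6, 12.1]
opening: 0.0419
grip_force: 30.0
```

Seated at the expected height (12 N contact). Releasing and clearing.

```bash
python3 -m inch '[{"gripper":70,"x":0,"y":0,"z":0,"yaw":0},{"gripper":70,"x":0,"y":0,"z":0,"yaw":0},{"gripper":70,"x":0,"y":0,"z":0,"yaw":0},{"gripper":70,"x":0,"y":0,"z":0,"yaw":0},{"gripper":70,"x":0,"y":0,"z":0.6,"yaw":0},{"gripper":70,"x":0,"y":0,"z":0.9,"yaw":0},{"gripper":70,"x":0,"y":0,"z":0.9,"yaw":0},{"gripper":70,"x":0,"y":0,"z":0.9,"yaw":0}]'
python3 -m inch '[{"gripper":70,"x":0,"y":-0.8,"z":0.4,"yaw":0},{"gripper":70,"x":0,"y":-0.9,"z":0,"yaw":0},{"gripper":70,"x":0,"y":-0.9,"z":0,"yaw":0},{"gripper":70,"x":0,"y":-0.9,"z":0,"yaw":0},{"gripper":70,"x":0,"y":-0.9,"z":0,"yaw":0},{"gripper":70,"x":0,"y":-0.5,"z":0,"yaw":0},{"gripper":70,"x":0,"y":0,"z":0,"yaw":0},{"gripper":70,"x":0,"y":0,"z":0,"yaw":0}]'
python3 - <<'E'
from h import *
p,d=bot.grab_frame('side');a=cv2.resize(p[120:300,260:460],None,fx=3,fy=3)
P=world('side',d,np.ones(d.shape,bool));k=np.hypot(P[:,0]-.482,P[:,1]-.036)<.05;print(np.sort(P[k][:,2])[-60:][::20])
cv2.imwrite('pics/s7.png',a)
E
```

```text
t: 31.3
tcp_pos: [0.4821, 0.036, 0.209]
orientation: [[-0.893, 0.451, 0.001], [0.451, 0.893, 0.0], [-0.001, 0.0, -1.0]]
ft_force: [-0.5, -0.1, 0.5]
opening: 0.0701
grip_force: 0.0
t: 32.3
tcp_pos: [0.4821, -0.0856, 0.2173]
orientation: [[-0.893, 0.45, 0.0], [0.45, 0.893, 0.0], [0.0, 0.0, -1.0]]
ft_force: [0.7, -0.3, -0.1]
opening: 0.0699
grip_force: 0.0
[0.34890522 0.34939835 0.34985342]
```

View pics/s7.png

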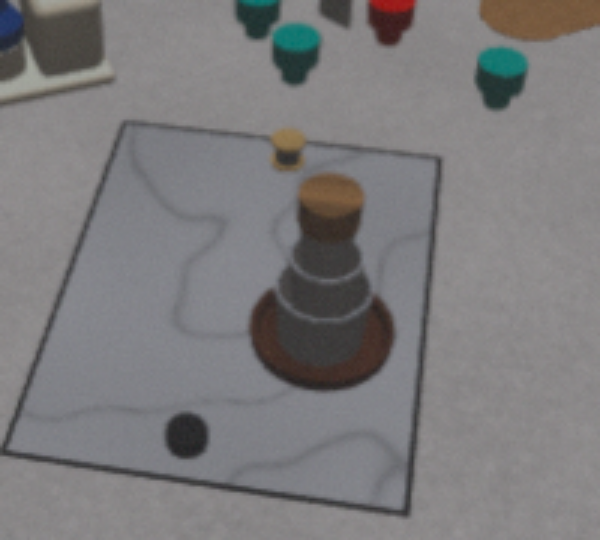

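The nest stands level in the dish: stopper head at (330,200), slim, mid and wide rims below it, with spool, wax and the look-alikes undisturbed.

```bash
python3 -c "from rig import bot; print(bot.hand_in())"
```

```text
the job is handed in; nothing more can be done
None
```

The three cups are nested in the dish in the order asked, the slim cup is closed with the cork stopper, and I handed the job in at about 32 s with the arm clear; no verdict was returned.

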